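# Set up the blow-off tray for drilled blocks

### The job

Get the blow-off tray ready for cleaning the freshly drilled pine blocks: first of all shut the air valve, and with the air shut turn the regulator sleeve to 5 and stand every block upright on the tray, each centred over its own nozzle and square with the tray, the tall ones in the back row along the fence and the short ones in the front row. Only when all that is done open the air valve half way (45 degrees), and leave everything standing so, without disturbing the tape measure, egg carton and drill.

Things in the scene. Friction and masses are not known exactly. Their poses are not given: they have to be found in the camera images.
- tray: Fixed aluminium blow-off tray, 200 (x) by 290 (y) mm, top face 18 mm above the bench; origin under its centre. A dark steel fence along its +x edge (far from the robot; inner face at x = +90 mm) stands 15 mm above the plate. Six brass nozzle discs (26 mm), framed by corner marks: back row (x = +42.5 mm) along the fence, front row (x = -42.5 mm), at y = +90, 0, -90 mm. Its pose varies.
- back0 (a point): Centre of a nozzle in the back row, next to the fence, at the level of the tray's top face (left, tray y +90 mm).
- back1 (a point): Centre of a nozzle in the back row, next to the fence, at the level of the tray's top face (middle).
- back2 (a point): Centre of a nozzle in the back row, next to the fence, at the level of the tray's top face (right, tray y -90 mm).
- front0 (a point): Centre of a nozzle in the front row, nearer the robot, at the level of the tray's top face (left, tray y +90 mm).
- front1 (a point): Centre of a nozzle in the front row, nearer the robot, at the level of the tray's top face (middle).
- front2 (a point): Centre of a nozzle in the front row, nearer the robot, at the level of the tray's top face (right, tray y -90 mm).
- tall0: Tall drilled pine block, 50 x 50 mm square and 66 mm high, about 80 g, with a dark 22 mm bore in the middle of its top. Loose, standing upright on the bench at the robot's right. Origin at the centre of its underside, z up, x and y square to its sides. May be absent.
- short0: Short drilled pine block, 50 x 50 mm square and 42 mm high, about 50 g, with a dark 22 mm bore in the middle of its top. Loose, standing upright on the bench at the robot's right. Origin at the centre of its underside, z up, x and y square to its sides. May be absent.
- tall1: Tall drilled pine block, 50 x 50 mm square and 66 mm high, about 80 g, with a dark 22 mm bore in the middle of its top. Loose, standing upright on the bench at the robot's right. Origin at the centre of its underside, z up, x and y square to its sides. May be absent.
- short1: Short drilled pine block, 50 x 50 mm square and 42 mm high, about 50 g, with a dark 22 mm bore in the middle of its top. Loose, standing upright on the bench at the robot's right. Origin at the centre of its underside, z up, x and y square to its sides. May be absent.
- tall2: Tall drilled pine block, 50 x 50 mm square and 66 mm high, about 80 g, with a dark 22 mm bore in the middle of its top. Loose, standing upright on the bench at the robot's right. Origin at the centre of its underside, z up, x and y square to its sides. May be absent.
- short2: Short drilled pine block, 50 x 50 mm square and 42 mm high, about 50 g, with a dark 22 mm bore in the middle of its top. Loose, standing upright on the bench at the robot's right. Origin at the centre of its underside, z up, x and y square to its sides. May be absent.
- station: Fixed grey air manifold, 280 (x) by 128 (y) mm, 45 mm high, at the robot's left; origin under its centre. The regulator sleeve stands on its x = -75 mm end (nearer the robot), the ball valve on its x = +75 mm end. Its pose varies.
- sleeve_axis (a point): Point on the vertical axis of the regulator sleeve at grip height, 78 mm above the bench (fixed in the manifold). The sleeve is a black ribbed upright cylinder, 52 mm diameter, 45 to 95 mm above the bench; at its foot (47 to 51 mm up) a white pointer lug reaches 36 mm from the axis, and a white line on its top points the same way. A white dial disc (126 mm across, 45 mm up) surrounds it.
- sleeve (a joint): Sleeve angle, rad, growing clockwise seen from above: 0 = pointer at numeral 0, then 0.5236 (30 deg) per numeral up to 8, so 5 is 2.618. Numerals 0 to 8 are on the white dial: 0 lies 60 deg clockwise of the manifold's +x, 4 on its -x side, 5 30 deg clockwise of 4. Spring detents at every numeral take about 0.1 N m to pass; on release it snaps to the nearest.
- valve_axis (a point): Point on the vertical axis of the ball valve, 69 mm above the bench, at the mid-height of its lever (fixed in the manifold).
- valve_grip (a point): Point on the valve lever, 60 mm out from the axis and 69 mm above the bench; turns with the lever. The lever is a grey level bar 14 mm wide, 14 mm thick (62 to 76 mm up), reaching 95 mm from the axis, 17 mm above the manifold's top.
- valve (a joint): Opening angle of the ball valve lever, rad: 0 = shut, the lever lying across the manifold (pointing to its -y, to the robot's right); 1.571 = fully open, the lever in line with the manifold pointing to its +x (away from the robot). Grows anticlockwise seen from above; stops at both ends, stays where left (about 0.12 N m friction).
- tape: Blue tape measure, 70 x 45 x 60 mm high, standing beyond the air manifold; bystander. Origin under its centre.
- carton: Grey egg carton, 110 x 245 mm, 58 mm high, beyond the tray; bystander. Origin under its centre.
- drill: Yellow cordless drill lying on its side, about 230 x 190 mm, 65 mm high, beyond the blocks; bystander. Origin under the rear end of its motor housing, x towards the chuck.
Not all that is in view belongs to the job. Leave any orange look-alike of the short0 alone. What is shaped like the short1 but turquoise is not meant.

How it is judged:
By the outcome, as a careful person would: the job done as asked, in the order asked, and still so for the second after the job is handed in, with the robot touching nothing.
Of tall0, short0, tall1, short1, tall2, short2 only 3 to 4 are there at a start; the rules pass over those that are not, and their reading is None.
At some moment in a run one of tall0, short0, tall1, short1, tall2, short2 may be knocked a few centimetres aside while the robot is not near it.
It also fails if it takes over 210 s, if anything falls off the work surface, if the arm or the gripper's body presses on something with over 40 N, if the wrist force passes 120 N, or if a joint passes its speed limit or range.

### The arm

A 6-joint arm with a two-finger parallel gripper is mounted at the origin on the work surface. World frame = base frame: x ahead of the robot, y to its left, z up, the work surface at z = 0. Lengths are in m, angles in rad, forces in N, time in s.
With the tool pointing down it reaches from about 0.275 to 0.875 m from the base axis. Payload 12.5 kg.
Tool frame: the origin (TCP) lies at the very end of the fingers, on their centre line; the grasp point (between the pads) lies 19 mm behind it; z points along the fingers, y is the line along which they close (so a half turn about z gives the same grasp; the last joint's range is limited). The gripper opens to 85 mm and grips with 20 to 120 N. Pads are 22 mm wide; open, the fingers measure 114 mm over their backs; the gripper's body (76 mm by 85 mm) begins 54 mm behind the grasp point. The pads swing forward as they close: fully open they stand 13 mm farther back than shut.
Start: joints at [-1.193, 0.351, 1.652, -0, 1.139, -0.085], TCP at [0.246, -0.492, 0.231] pointing down, gripper open.
Joint ranges: [-2.75, 2.75], [-0.79, 2.1], [0.01, 2.65], [-1.57, 4.71], [0.07, 3.14], [-2.87, 2.87]. Speed limits (rad/s): [2.22, 2.22, 2.79, 3.14, 3.14, 3.14].

### API

Orientations are given as a 3x3 rotation matrix whose columns are the frame's x, y, z axes.
In Python, from bench import manip gives the robot as it stands. Calls block until the motion is done:
- manip.move_ptp(position, orientation): joint-space move of the TCP to a pose.
- manip.move_l(position, attitude=None, max_speed=0.15): straight line of the TCP; attitude=None keeps the orientation; max_speed is the mean speed in m/s.
- manip.move_j(angles): joint-space move.
- manip.set_gripper(opening, effort=None): opening from 0.0 (shut) to 1.0 (fully open); effort is the grip in N (None keeps the last); returns when the fingers have stopped.
- manip.dwell(seconds).
- manip.inverse_kinematics(position, orientation): joint angles nearest the present ones, or None.
- manip.grab_frame(name): name is "side" or "top" or "wrist"; returns (picture, depth): 420x560x3 uint8, red, green, blue; 420x560 float32, m along the optical axis (not along the pixel's ray), 0 where there is no reading.
- manip.get_calibration(name): a dict with "camera_matrix" (3x3 intrinsics, pixels), "R" (3x3) and "t" (3): a world point X has camera coordinates R X + t. Camera axes: x right, y down, z forward; pixel columns grow to the right and rows downward; lengths in m; the calibration is good to about 2 mm. A picture is of the moment at which its call begins: read the wrist's pose just before it. get_calibration takes no time and is no camera call; for the wrist camera it gives the pose at the moment of the call.
A pose or a line that the arm cannot do raises manip.Unreachable and nothing moves.
- manip.sign_off(): hands the job in; it is judged then, once.
Trained networks look in the newest picture that a camera, given by its name, has taken for a name from the list of things; names that differ only in an ending like _2 or _b are one class to them, and where a whole thing is asked for, a point or a joint stands for the part that bears it (a point fixed in the world has none). Each returns a list of dicts, best first, with "confidence" (0 to 1); they miss things now and then, are a little off and sometimes report something else, mostly with a low value. They report only what shows in the picture. A call takes as long as a camera call. They do not tell look-alikes from the thing itself.
- manip.look_for(camera, name): "at" ([x, y, z] in m, in world coordinates, good to about 4 mm: the middle of the surface that is visible of it).
Readings, each from a call of its own:
- manip.current_time(): time.
- manip.current_qpos(): joint angles.
- manip.current_joint_vel(): joint speeds.
- manip.current_joint_torque(): joint torques, N m.
- manip.current_ee_pos(): TCP position.
- manip.current_tcp_rot(): TCP orientation.
- manip.current_force(): force on the tool from outside, world axes, zero at the start.
- manip.current_ft_torque(): the same for the moment, N m.
- manip.current_grip_width(): opening from 0.0 (shut) to 1.0 (fully open).
- manip.current_grip_force(): force on a finger pad.
Only numpy, scipy, OpenCV 4.12 (cv2) and the standard library are available. Lean on these libraries where they do the work, as an engineer would, in place of code of your own. Each camera call takes 0.05 s, during which the arm holds its last target. There are 200 camera calls.

## Working session

There is one attempt and no reset: what is moved stays moved. The work goes in short steps, each a Python script; the robot and the scene stay as the last script left them, time stands still between calls to the robot, and variables do not carry over. Pictures are saved under pics/ and viewed, at most 14 in all, crops included, and the job is handed in when it is done.

```bash
mkdir -p pics; ls; python3 - <<'E'
from bench import manip
import cv2,numpy as np
for c in ("top","side"):
    p,d=manip.grab_frame(c); cv2.imwrite(f"pics/{c}0.png",p[:,:,::-1]); np.save(f"pics/{c}0d.npy",d)
    k=manip.get_calibration(c); print(c,k["camera_matrix"].tolist(),np.round(-k["R"].T@k["t"],3))
    for n in ("tall0","short0","tray","station","sleeve","valve","tape","carton","drill","valve_grip","sleeve_axis"):
        print(n,[(np.round(r["at"],3).tolist(),round(r["confidence"],2)) for r in manip.look_for(c,n)])
print(manip.current_time(),manip.current_tcp_rot().round(3).tolist() )
E
```

```text
pics
top [[386.87496379455206, 0.0, 274.66374948651105], [0.0, 386.87496379455206, 206.46461324850227], [0.0, 0.0, 1.0]] [ 0.548 -0.03   1.18 ]
tall0 [([0.514, -0.334, 0.062], 0.94), ([0.428, -0.333, 0.064], 0.82)]
short0 [([0.536, -0.217, 0.043], 0.81), ([0.612, -0.345, 0.042], 0.75), ([0.425, -0.234, 0.046], 0.7), ([0.644, -0.438, 0.041], 0.7), ([0.636, -0.182, 0.044], 0.68), ([0.428, -0.332, 0.063], 0.45)]
tray [([0.571, 0.059, 0.018], 0.88), ([0.541, -0.217, 0.044], 0.5)]
station [([0.476, 0.309, 0.042], 0.6)]
sleeve [([0.4, 0.296, 0.094], 0.59)]
valve [([0.583, 0.318, 0.077], 0.48), ([0.574, 0.061, 0.02], 0.4), ([0.515, -0.331, 0.067], 0.2)]
tape [([0.704, 0.349, 0.061], 0.65)]
carton [([0.789, 0.146, 0.036], 0.61), ([0.478, 0.308, 0.045], 0.33)]
drill [([0.835, -0.24, 0.052], 0.96)]
valve_grip [([0.582, 0.319, 0.076], 0.61)]
sleeve_axis [([0.478, 0.307, 0.039], 0.61), ([0.399, 0.298, 0.098], 0.31)]
side [[379.6742617760482, 0.0, 273.5582926773961], [0.0, 379.6742617760482, 209.19637100253667], [0.0, 0.0, 1.0]] [ 0.447 -0.586  0.717]
tall0 [([0.512, -0.346, 0.064], 0.94), ([0.42, -0.352, 0.064], 0.73), ([0.574, 0.028, 0.017], 0.4)]
short0 [([0.422, -0.253, 0.039], 0.8), ([0.639, -0.447, 0.038], 0.76), ([0.534, -0.227, 0.04], 0.74), ([0.63, -0.195, 0.041], 0.65), ([0.397, 0.291, 0.086], 0.64), ([0.612, -0.358, 0.038], 0.58)]
tray [([0.574, 0.031, 0.023], 0.92), ([0.468, 0.287, 0.041], 0.66)]
station [([0.471, 0.285, 0.036], 0.79)]
sleeve [([0.397, 0.29, 0.087], 0.8)]
valve [([0.581, 0.313, 0.073], 0.74), ([0.61, -0.358, 0.04], 0.71)]
tape [([0.705, 0.336, 0.041], 0.58)]
carton [([0.779, 0.107, 0.041], 0.86), ([0.583, 0.315, 0.075], 0.52)]
drill [([0.831, -0.282, 0.05], 0.81), ([0.58, 0.309, 0.071], 0.29)]
valve_grip [([0.581, 0.31, 0.072], 0.76), ([0.575, 0.032, 0.021], 0.46)]
sleeve_axis [([0.468, 0.284, 0.039], 0.78)]
1.2 [[0.895, 0.446, -0.0], [0.446, -0.895, 0.0], [0.0, -0.0, -1.0]]
```

```bash
python3 -c "
import cv2
a=cv2.imread('pics/top0.png');cv2.imwrite('pics/top0b.png',cv2.resize(a,(800,600),interpolation=cv2.INTER_CUBIC))"
```

```text
(no output)
```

View pics/top0b.png

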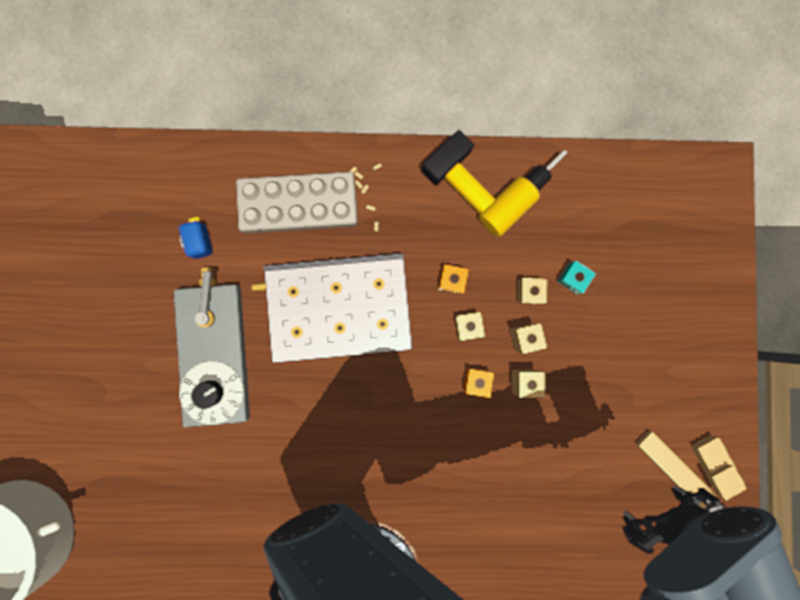

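View pics/side0.png

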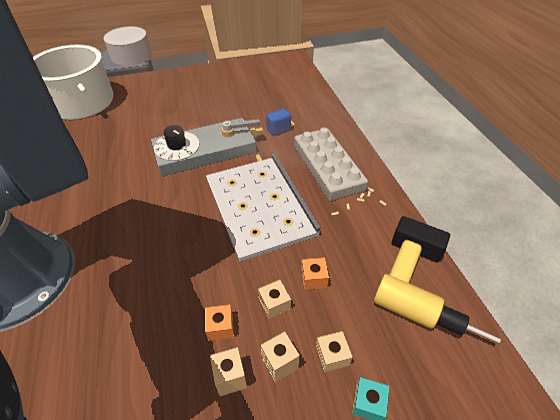

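Four pine blocks are present: in the top view, short ones at (534,290) and (470,326), tall ones at (531,338) and (531,384). The orange blocks at (454,278) and (480,383) and the turquoise one at (578,277) are look-alikes to leave alone. The valve lever at (205,290) points away from the robot, so it is about fully open. Next I'll look with the wrist camera.

```bash
cat > h.py <<'E'
from bench import manip as m
import cv2,numpy as np
def rot(psi):  # tool down, tool x axis at yaw psi in world
    c,s=np.cos(psi),np.sin(psi); return np.array([[c,s,0],[s,-c,0],[0,0,-1.]])
def snap(c,name=None):
    k=m.get_calibration(c); p,d=m.grab_frame(c)
    if name: cv2.imwrite(f"pics/{name}.png",p[:,:,::-1])
    K=k["camera_matrix"]; v,u=np.mgrid[:420,:560]
    X=np.stack([(u-K[0,2])/K[0,0]*d,(v-K[1,2])/K[1,1]*d,d],-1)
    W=(X-k["t"])@k["R"]; W[d==0]=np.nan
    return p,W,k
def px(k,P):
    c=k["R"]@np.asarray(P)+k["t"]; q=k["camera_matrix"]@c; return q[:2]/q[2]
def rects(W,z0,z1,box,amin):
    """min-area rects (world) of depth patches with z in band, inside box x0,x1,y0,y1"""
    with np.errstate(invalid='ignore'):
        M=((W[...,2]>z0)&(W[...,2]<z1)&(W[...,0]>box[0])&(W[...,0]<box[1])&(W[...,1]>box[2])&(W[...,1]<box[3])).astype(np.uint8)
    n,L,st,_=cv2.connectedComponentsWithStats(M); o=[]
    for i in range(1,n):
        if st[i,4]<amin: continue
        P=W[L==i]; r=cv2.minAreaRect(P[:,:2].astype(np.float32)*1000)
        o.append((np.round(r[0],1),np.round(r[1],1),round(r[2],1),round(float(np.median(P[:,2])),4),st[i,4],np.median(np.argwhere(L==i),0)))
    return o
def move(p,psi): m.move_ptp(p,rot(psi))
E
python3 - <<'E'
from h import *
p,W,k=snap("top")
print("station");[print(*r) for r in rects(W,.038,.052,(.3,.7,.2,.42),300)]
print("tray");[print(*r) for r in rects(W,.012,.024,(.4,.7,-.13,.25),300)]
print("tall");[print(*r) for r in rects(W,.060,.072,(.3,.75,-.5,-.1),50)]
print("short");[print(*r) for r in rects(W,.036,.047,(.3,.75,-.5,-.1),50)]
k=m.get_calibration("wrist"); C=-k["R"].T@k["t"]
R=m.current_tcp_rot(); print(k["camera_matrix"][0],R.T@(C-m.current_ee_pos()), (k["R"]@R).round(2))
for q in ([.46,.28,.40],):
  for psi in (0,np.pi,np.pi/2,-np.pi/2): print(psi,m.inverse_kinematics(q,rot(psi)))
E
```

```text
station
[472.3 312.1] [279.6 128.3] 5.5 0.0425 3478 [248. 148.]
tray
[566.6  70.2] [190.5 320.1] 6.2 0.018 6132 [217. 236.]
tall
[ 516.  -340.4] [49.3 50.8] 13.9 0.0667 303 [236. 371.]
[ 423.6 -340.9] [48.7 50.4] 0.7 0.0665 303 [269. 372.]
short
[ 644.4 -446.2] [50.8 50.3] 58.3 0.0424 281 [193. 405.]
[ 636.4 -185.3] [50.1 50. ] 79.3 0.0423 284 [195. 317.]
[ 614.6 -353.1] [48.  52.2] 0.9 0.0423 287 [203. 373.]
[ 538.4 -219.8] [49.5 50. ] 10.0 0.0421 281 [228. 329.]
[ 422.3 -239.7] [50.4 50.7] 81.3 0.0424 292 [268. 335.]
[299.45377883   0.         276.72190275] [ 0.06935845 -0.0010751  -0.14133242] [[ 0.    1.    0.  ]
 [-0.96  0.   -0.27]
 [-0.27 -0.    0.96]]
0 [ 4.60332844e-01  2.11838742e-01  1.42662000e+00 -4.44089210e-16
  1.50313392e+00  2.03112917e+00]
3.141592653589793 [ 4.60332844e-01  2.11838742e-01  1.42662000e+00 -4.44089210e-16
  1.50313392e+00 -1.11046348e+00]
1.5707963267948966 [ 4.60332844e-01  2.11838742e-01  1.42662000e+00 -4.44089210e-16
  1.50313392e+00  4.60332844e-01]
-1.5707963267948966 [ 4.60332844e-01  2.11838742e-01  1.42662000e+00 -4.44089210e-16
  1.50313392e+00 -2.68125981e+00]
```

```bash
python3 - <<'E'
from h import *
def v(p,psi,name):
    move(p,psi); return snap("wrist",name)
p,W,k=v([.54,.06,.34],np.pi,"w_tray")
print("tray");[print(*r) for r in rects(W,.014,.022,(.4,.7,-.13,.25),300)]
p,W,k=v([.46,.30,.34],np.pi,"w_stat")
print("station");[print(*r) for r in rects(W,.036,.052,(.3,.7,.2,.42),300)]
print("sleeve");[print(*r) for r in rects(W,.088,.1,(.3,.7,.2,.42),50)]
print("lever");[print(*r) for r in rects(W,.070,.083,(.47,.75,.2,.42),30)]
print(m.current_time())
E
```

```text
tray
[566.5  73. ] [191.1 319.6] 6.3 0.0168 21806 [176. 276.]
station
[470.7 316. ] [279.  128.1] 5.7 0.0413 13828 [165. 286.]
sleeve
[396.2 308.8] [51.9 52.5] 89.2 0.0942 1398 [121. 283.]
lever
[586.2 322.7] [ 23.2 104.9] 88.6 0.0749 686 [248. 290.]
4.6083
```

View pics/w_stat.png

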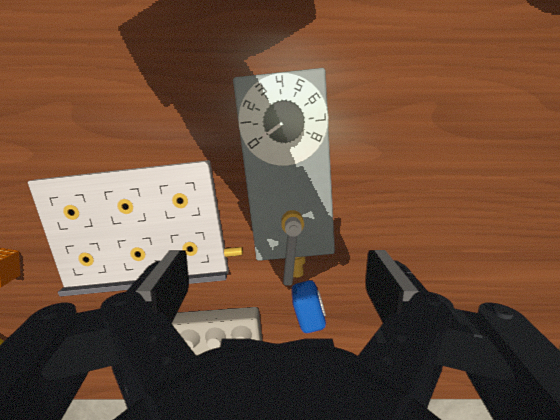

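View pics/w_tray.png

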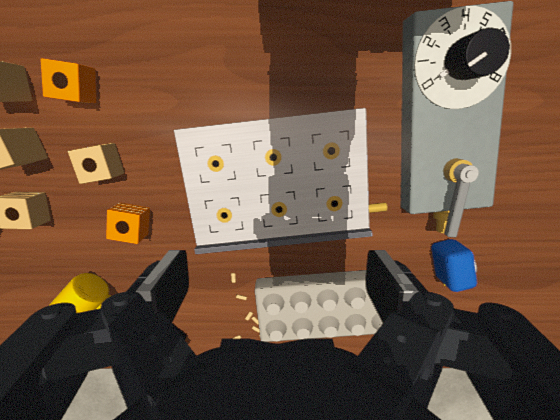

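The wrist view of the station shows the sleeve at (283,121) with its line pointing towards the 0 numeral at (253,141). The lever runs from (292,222) to (289,282), so it's almost fully open. The tray view shows all six nozzles. I'll refine these positions numerically and then shut the valve.

```bash
cat >> h.py <<'E'
def fit(local,world):
    local,world=np.asarray(local),np.asarray(world)
    a=local-local.mean(0); b=world-world.mean(0)
    th=np.arctan2((a[:,0]*b[:,1]-a[:,1]*b[:,0]).sum(),(a*b).sum())
    R=np.array([[np.cos(th),-np.sin(th)],[np.sin(th),np.cos(th)]])
    t=world.mean(0)-R@local.mean(0); return t,th,np.abs(local@R.T+t-world).max()
NOZ=np.array([(x,y) for x in(.0425,-.0425) for y in(.09,0,-.09)])
def tray(p,W,t0,th0):
    hsv=cv2.cvtColor(p,cv2.COLOR_RGB2HSV); M=((hsv[...,1]>110)&(hsv[...,0]>12)&(hsv[...,0]<35))
    R=np.array([[np.cos(th0),-np.sin(th0)],[np.sin(th0),np.cos(th0)]]); L=[];O=[]
    for n in NOZ:
        c=R@n+t0; 
        with np.errstate(invalid='ignore'): S=(np.hypot(W[...,0]-c[0],W[...,1]-c[1])<.022)&(W[...,2]<.03)&(W[...,2]>.008)
        S&=M
        if S.sum()>15: L.append(n);O.append(cv2.minEnclosingCircle(W[S][:,:2].astype(np.float32)*1000)[0])
    return fit(L,np.array(O)/1000)+(len(L),)
def lever(W,ax):
    with np.errstate(invalid='ignore'):
        r=np.hypot(W[...,0]-ax[0],W[...,1]-ax[1]); S=(r>.025)&(r<.1)&(W[...,2]>.068)&(W[...,2]<.085)
    P=W[S][:,:2]; l=cv2.fitLine(P.astype(np.float32),cv2.DIST_HUBER,0,.001,.001).ravel()
    d=l[:2]; 
    if d@(P.mean(0)-ax[:2])<0: d=-d
    off=(l[2]-ax[0])*d[1]-(l[3]-ax[1])*d[0]
    return np.degrees(np.arctan2(d[1],d[0])),off,S.sum(),np.degrees(np.arctan2(*(P.mean(0)-ax[:2])[::-1]))
def line(p,W,c):
    with np.errstate(invalid='ignore'):
        S=(np.hypot(W[...,0]-c[0],W[...,1]-c[1])<.023)&(W[...,2]>.088)&(W[...,2]<.1)
    g=p.max(-1); v=W[S&(g>130)][:,:2]; return np.degrees(np.arctan2(*(v.mean(0)-c[:2])[::-1])),len(v)
E
python3 - <<'E'
from h import *
t0=np.array([.5665,.057]);th0=np.radians(6.2)
for c in("top","wrist"):
    p,W,k=snap(c)
    print(c,tray(p,W,t0,th0),lever(W,[.546,.3205 if c=="top" else .323]),line(p,W,[.3965,.305 if c=="top" else .3088]))
    print([r[:5] for r in rects(W,.084,.1,(.3,.7,.2,.42),20)])
    if c=="wrist":
        cv2.imwrite("pics/dial.png",cv2.resize(p[65:290,220:350,:][:,:,::-1],None,fx=2.6,fy=2.6,interpolation=cv2.INTER_CUBIC))
E
```

```text
top (array([0.57345224, 0.05508477]), np.float64(0.10548334083095749), np.float64(0.0006149776295863996), 6) (np.float32(-4.633716), np.float32(0.0013702582), np.int64(136), np.float64(-5.694963630407329)) (np.float64(-49.10442324554201), 12)
[(array([398.6, 304.9]), array([52.1, 50.8]), 46.7, 0.0946, np.int32(296))]
wrist (array([0.57270981, 0.05922696]), np.float64(0.10866188158972012), np.float64(0.0004464955651084235), 6) (np.float32(-4.3180614), np.float32(-0.00012396881), np.int64(385), np.float64(-4.195978120287202)) (np.float64(-53.4591839540724), 51)
[(array([396.3, 308.6]), array([52. , 52.7]), 89.6, 0.0942, np.int32(1401))]
```

View pics/dial.png

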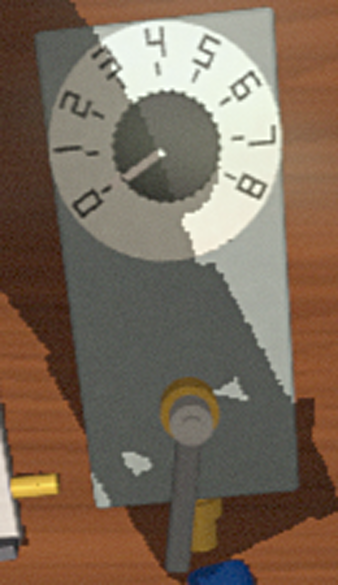

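```bash
cat >> h.py <<'E'
YAW=np.radians(5.6); ST=np.array([.4715,.314]); u=np.array([np.cos(YAW),np.sin(YAW)])
VAX=ST+.075*u; SAX=ST-.075*u; TR=np.array([.5731,.0571]); TY=np.radians(6.15)
def lpose(a,z=.053,r=.06):  # a: lever world angle, deg
    a=np.radians(a); return np.r_[VAX+r*np.array([np.cos(a),np.sin(a)]),z], a+np.pi
def F(): return np.round(np.r_[m.current_force(),m.current_ft_torque()],2)
E
python3 - <<'E'
from h import *
p,s=lpose(-4.5,.16); m.set_gripper(.6,25); move(p,s)
p,s=lpose(-4.5); m.move_l(p,rot(s),.1); print(F())
m.set_gripper(0,25); print("grip",m.current_grip_width(),m.current_grip_force(),F())
for a in np.linspace(-4.5,-84.4,9)[1:]:
    p,s=lpose(a); m.move_l(p,rot(s),.12); print(round(a),F())
p,s=lpose(-86.0); m.move_l(p,rot(s),.1); print(F(),m.current_time())
E
```

```text
[-0.03 -0.61 -0.37 -0.01 -0.01 -0.02]
grip 0.15737404873018396 26.993747055530548 [ 0.58  2.2   3.38  0.37  0.01 -0.26]
-14 [-0.23  3.15  4.14  0.58  0.2  -0.3 ]
-24 [-1.63  3.25  4.96  0.64  0.32 -0.31]
-34 [-2.5   5.04  4.16  0.83  0.35 -0.28]
-44 [-2.33  6.52  5.39  0.99  0.42 -0.26]
-54 [-2.33  7.1   3.97  1.13  0.39 -0.22]
-64 [-1.97  7.78  3.73  1.2   0.36 -0.2 ]
-74 [-1.04  9.51  3.4   1.42  0.26 -0.14]
-84 [ 0.93  8.66  2.82  1.45 -0.22 -0.17]
[ 9.24  9.66 -3.52  1.53 -1.43  0.59] 10.55
```

```bash
python3 - <<'E'
from h import *
m.set_gripper(.6); p,s=lpose(-84.4,.17); m.move_l(p,max_speed=.2); m.set_gripper(1.,60)
a0=np.radians(200)
move(np.r_[SAX,.17],a0); m.move_l(np.r_[SAX,.060],rot(a0),.12); print(F())
m.set_gripper(0,60); print("grip",m.current_grip_width(),m.current_grip_force(),F())
for d in np.arange(15,151,15):
    m.move_l(np.r_[SAX,.060],rot(a0-np.radians(d)),.12)
    if d%30==0: print(d,F(),m.current_time())
m.set_gripper(1.); m.move_l(np.r_[SAX,.2],max_speed=.2)
move([.46,.30,.34],np.pi)
p,W,k=snap("wrist","stat2"); print(lever(W,[.546,.323]),line(p,W,[.3963,.3087]))
cv2.imwrite("pics/dial2.png",cv2.resize(p[65:290,200:350,:][:,:,::-1],None,fx=2.6,fy=2.6,interpolation=cv2.INTER_CUBIC))
p,W,k=snap("top","top2"); print(lever(W,[.546,.3205]))
E
```

```text
[ 0.47  0.58 -0.35  0.   -0.03 -0.01]
grip 0.5982877510405994 60.87933003902435 [-4.78  3.93  7.59  0.42  0.61 -0.02]
30 [-4.83  7.38  7.83  0.77  0.85 -0.01] 15.9417
60 [-4.2   8.87  5.58  1.07  0.89 -0.  ] 16.7583
90 [-2.28  9.3   4.74  1.35  0.85 -0.02] 17.575
120 [ 0.19 10.05  2.65  1.56  0.56  0.04] 18.3917
150 [1.18 8.43 3.31 1.35 0.16 0.05] 19.2083
(np.float32(-83.80356), np.float32(0.002688468), np.int64(457), np.float64(-85.86575045828353)) (np.float64(154.6942056564216), 82)
(np.float32(-84.12375), np.float32(-0.0004037181), np.int64(127), np.float64(-83.74237487898698))
```

View pics/dial2.png

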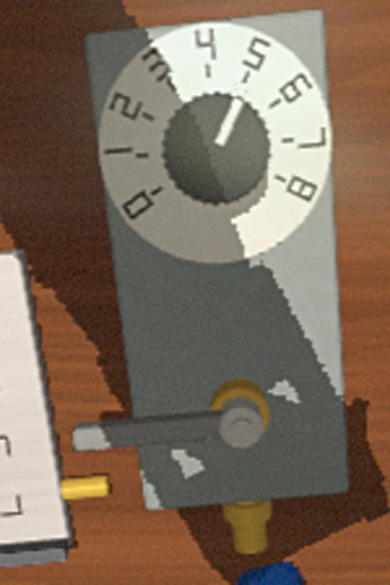

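The sleeve points at 5 and the lever lies across the manifold, so the valve is shut. Next I look at the blocks and the tray with the wrist camera from both headings, which cancels camera bias.

```bash
python3 - <<'E'
from h import *
def show(W):
    for r in rects(W,.060,.072,(.3,.75,-.5,-.1),150)+rects(W,.036,.0465,(.3,.75,-.5,-.1),150): print(r[0],r[1],r[2],r[3])
move([.58,.06,.34],0); p,W,k=snap("wrist"); print("tray psi0",tray(p,W,TR,TY))
move([.56,-.31,.34],0); p,W,k=snap("wrist"); print("psi 0"); show(W)
move([.48,-.31,.34],np.pi); p,W,k=snap("wrist","blocks"); print("psi pi"); show(W)
p,W,k=snap("top"); print("top"); show(W); print(tray(p,W,TR,TY),m.current_time())
E
```

```text
tray psi0 (array([0.57254251, 0.05883146]), np.float64(0.10994208413806292), np.float64(0.00029860832163400297), 6)
psi 0
[ 515.7 -337.3] [50.2 50. ] 14.4 0.0647
[ 434.2 -363.1] [49.8 50.6] 88.9 0.0648
[ 644.7 -443.2] [50.1 50.2] 57.9 0.0406
[ 636. -182.] [50.4 49.8] 79.3 0.0408
[ 614.2 -349.4] [50. 50.] 88.8 0.0407
[ 538.3 -217. ] [49.7 49.7] 10.1 0.0408
[ 421.8 -237. ] [50.1 50.3] 81.8 0.0408
psi pi
[ 433.8 -363.6] [50.5 49.7] 88.2 0.0647
[ 515.4 -337.8] [50.2 50. ] 14.2 0.0647
[ 421.4 -237.6] [49.9 49.9] 81.7 0.0408
[ 537.7 -217.2] [50.3 50.3] 10.0 0.0408
[ 613.4 -350. ] [48.8 50. ] 88.9 0.0406
[ 635.5 -183.4] [48.7 50.4] 78.7 0.0408
[ 644.1 -443.4] [49.4 50.4] 58.2 0.0405
top
[ 515.9 -340.3] [49.5 50.6] 14.0 0.0668
[ 643.9 -446.5] [51.1 51.5] 57.5 0.0427
[ 636.4 -185.4] [50.2 49.6] 79.3 0.0421
[ 614.6 -353. ] [48.  51.4] 0.6 0.0424
[ 538.5 -219.7] [49.5 49.3] 10.0 0.0423
[ 421.8 -239.8] [50.2 50.1] 81.9 0.0423
(array([0.57340424, 0.05511535]), np.float64(0.1049929518520515), np.float64(0.00048629299042157736), 6) 29.1833
```

View pics/blocks.png

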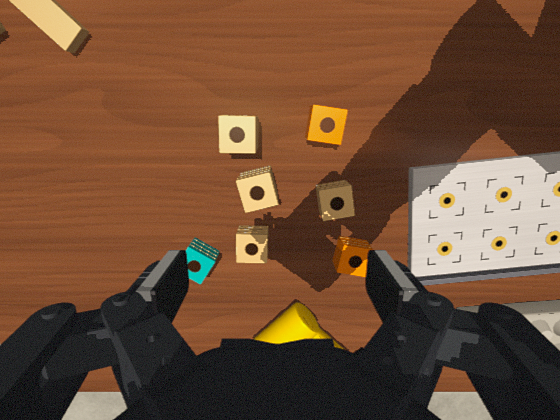

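Pine blocks in the wrist picture: talls at (237,135) and (257,190), shorts at (337,200) and (252,245). The orange blocks at (327,125) and (353,257) and the turquoise one at (195,262) are not meant. The tall at (237,135) has already been knocked to x=.434, y=-.363. I'll place the first tall and check it.

```bash
cat >> h.py <<'E'
TR=np.array([.5726,.0590]); TY=.109
ST=np.array([.4707,.316]); VAX=ST+.075*u; SAX=ST-.075*u
def noz(row,i):
    l=np.array([.0425 if row=="back" else -.0425,.09*(1-i)]); c,s=np.cos(TY),np.sin(TY); return TR+np.array([[c,-s],[s,c]])@l
def find(p,W,tall,xy,base=0.):
    o=rects(W,*((.060+base,.072+base) if tall else (.036+base,.0465+base)),(xy[0]-.08,xy[0]+.08,xy[1]-.08,xy[1]+.08),150)
    hsv=cv2.cvtColor(p,cv2.COLOR_RGB2HSV); best=None
    for r in o:
        c=r[0]/1000; y=(r[2]+45)%90-45
        with np.errstate(invalid='ignore'): S=np.hypot(W[...,0]-c[0],W[...,1]-c[1])<.02
        sat=np.median(hsv[...,1][S]); d=np.hypot(*(c-xy)); print("  cand",c,r[1],y,"sat",sat)
        if sat<140 and abs(r[1]-50).max()<4 and (best is None or d<best[2]): best=(c,y,d)
    return best
def pick_place(xy,yaw,tall,row,i,quarter=False):
    xy=np.asarray(xy); q=np.pi/2 if quarter else 0; h=.021 if tall else .009
    m.set_gripper(.85,30); move(np.r_[xy,.24],np.radians(yaw)+q)
    p,W,_=snap("wrist"); b=find(p,W,tall,xy); print("found",b); assert b and b[2]<.05
    psi=np.radians(b[1])+q
    move(np.r_[b[0],.14],psi); m.move_l(np.r_[b[0],h],rot(psi),.12); f=F()
    m.set_gripper(0,30); print("w",m.current_grip_width(),m.current_grip_force(),f,F())
    m.move_l(np.r_[b[0],.2],max_speed=.2)
    n=noz(row,i); move(np.r_[n,.2],TY); m.move_l(np.r_[n,.06+h],rot(TY),.2); m.move_l(np.r_[n,.0188+h],rot(TY),.06); print("down",F(),m.current_grip_width())
    m.set_gripper(.72); m.move_l(np.r_[n,.24],max_speed=.2); check(tall,row,i)
def check(tall,row,i):
    n=noz(row,i); p,W,_=snap("wrist",f"placed_{row}{i}"); b=find(p,W,tall,n,.0165)
    t=tray(p,W,TR,TY); print("placed",b,"yaw err",b and b[1]-np.degrees(TY),"tray now",t)
    if b:
        c,s=np.cos(TY),np.sin(TY); print("err tray frame mm",np.round(1000*np.array([[c,s],[-s,c]])@(b[0]-n),1),"t",m.current_time())
E
python3 - <<'E'
from h import *
pick_place([.516,-.3375],14.2,True,"back",2)
E
```

```text
cand [ 0.5159 -0.3374] [49.2 49.8] 14.100000000000001 sat 53.0
  cand [ 0.4474 -0.3635] [49.9 23.3] -0.6999999999999886 sat 98.0
found (array([ 0.5159, -0.3374]), 14.100000000000001, np.float64(0.00014142135623733317))
w 0.5817742469360982 31.973513960838318 [ 0.57 -0.12 -0.3   0.04  0.03  0.01] [-0.79  0.88  5.53  0.15  0.12  0.01]
down [-0.97  0.29  1.95  0.1   0.22 -0.02] 0.5846607134573222
  cand [ 0.624  -0.0247] [49.8 49.9] 6.600000000000001 sat 61.0
placed (array([ 0.624 , -0.0247]), 6.600000000000001, np.float64(0.001308791102264625)) yaw err 0.3547600330740286 tray now (array([0.57271637, 0.05872029]), np.float64(0.10943437460051654), np.float64(0.00025885237681666506), 5)
err tray frame mm [-0.5  1.2] t 39.2667
```

The first tall sits within about 1 mm. Now the rest.

```bash
python3 - <<'E'
from h import *
pick_place([.434,-.3633],-1.3,True,"back",1)
pick_place([.538,-.2171],10,False,"front",1)
pick_place([.6138,-.3497],-1.2,False,"front",2,True)
E
```

```text
cand [ 0.4338 -0.3632] [49.7 50.5] -0.19999999999998863 sat 51.0
found (array([ 0.4338, -0.3632]), -0.19999999999998863, np.float64(0.00022360679774997917))
w 0.5866699651850258 31.672353744506836 [-0.47  1.22  0.42  0.    0.   -0.07] [-0.23  0.81  6.21  0.16  0.03 -0.03]
down [-0.34  0.8  -0.63 -0.02  0.15  0.02] 0.5806501563104669
  cand [0.6145 0.0649] [50. 50.] 6.399999999999999 sat 64.0
  cand [ 0.6224 -0.0091] [49.7 19.6] 6.100000000000001 sat 71.0
placed (array([0.6145, 0.0649]), 6.399999999999999, np.float64(0.0013231894491113681)) yaw err 0.15476003307402575 tray now (array([0.57295343, 0.05880831]), np.float64(0.11197381133753528), np.float64(0.00020833248854801312), 4)
err tray frame mm [-0.2  1.3] t 48.7667
  cand [ 0.6132 -0.1788] [49.4 10. ] -1.0999999999999943 sat 209.0
  cand [ 0.5386 -0.2168] [49.1 49.7] 9.700000000000003 sat 57.0
found (array([ 0.5386, -0.2168]), 9.700000000000003, np.float64(0.000670820393249863))
w 0.5771056579666793 31.8051677942276 [ 0.34 -0.21  0.58  0.02  0.03  0.07] [-0.52  0.44  6.43  0.14  0.16  0.05]
down [ 0.09  0.07 -0.25  0.02  0.01  0.
[... 422 characters left out ...]
d [ 0.646  -0.4198] [19.8 43.3] -0.09999999999999432 sat 196.0
found (array([ 0.614 , -0.3493]), -1.4000000000000057, np.float64(0.00044721359549995833))
w 0.5764459200789042 32.30719327926636 [ 0.7   0.08  0.75 -0.05 -0.02  0.02] [-1.33  0.48  5.57  0.05  0.15 -0.02]
down [-0.5   0.08  1.76 -0.01  0.13 -0.06] 0.5775727608255673
  cand [0.5318 0.0369] [50.  16.4] 1.2000000000000028 sat 57.0
  cand [ 0.538  -0.0339] [50.1 50. ] 6.5 sat 57.0
placed (array([ 0.538 , -0.0339]), 6.5, np.float64(0.0024506855561626816)) yaw err 0.25476003307402717 tray now (array([0.57279314, 0.05879527]), np.float64(0.10886344795066162), np.float64(0.00017309923884423206), 2)
err tray frame mm [-2.   1.4] t 67.675
```

All four are placed, with a worst error of about 2 mm. Before opening the air I'll do an overall check.

```bash
python3 - <<'E'
from h import *
move([.50,.10,.36],np.pi); p,W,k=snap("wrist","all")
print(tray(p,W,TR,TY))
for a in((1,"back",1),(1,"back",2),(0,"front",1),(0,"front",2)):
    b=find(p,W,a[0],noz(*a[1:]),.0165); print(a,b, noz(*a[1:]))
print(line(p,W,[.3963,.3087]),lever(W,VAX))
E
```

```text
(array([0.57257015, 0.05889953]), np.float64(0.10629188511338172), np.float64(0.0002839537021019911), 2)
  cand [0.6138 0.0647] [50.4 50.1] 5.700000000000003 sat 124.0
(1, 'back', 1) (array([0.6138, 0.0647]), 5.700000000000003, np.float64(0.0015023492651679066)) [0.61484778 0.06362333]
  cand [0.615  0.0468] [49.6 15.8] 1.7000000000000028 sat 115.0
  cand [ 0.6169 -0.0253] [37.5 50.4] 6.299999999999997 sat 117.0
(1, 'back', 2) None [ 0.62463836 -0.02584255]
  cand [0.5294 0.0553] [50.2 50.1] 6.0 sat 105.0
  cand [ 0.536  -0.0178] [50.3 18.2] 4.399999999999999 sat 110.0
(0, 'front', 1) (array([0.5294, 0.0553]), 6.0, np.float64(0.0013263740584071911)) [0.53035222 0.05437667]
  cand [0.5304 0.0365] [16.7 49.8] -0.09999999999999432 sat 104.0
  cand [ 0.5378 -0.034 ] [50.  50.2] 6.299999999999997 sat 111.0
(0, 'front', 2) (array([ 0.5378, -0.034 ]), 6.299999999999997, np.float64(0.002583629113567645)) [ 0.54014281 -0.03508922]
(np.float64(154.697956983675), 75) (np.float32(-84.39977), np.float64(0.0007786238517085171), np.int64(470), np.float64(-85.13661663674758))
```

View pics/all.png

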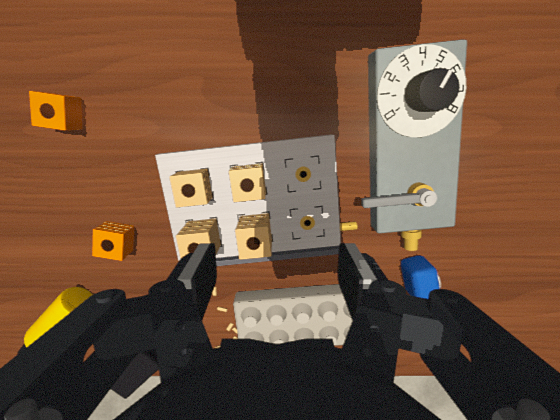

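The picture shows the talls at (197,235) and (253,238), the shorts at (190,187) and (247,183), all on their nozzles, and the lever and sleeve as set. front2 is 2 mm off, so I'll regrip and trim it, then open the valve to 45°.

```bash
python3 - <<'E'
from h import *
n=noz("front",2); c,s=np.cos(TY),np.sin(TY); t=n+np.array([[c,-s],[s,c]])@[.0021,-.001]
m.set_gripper(.72,30); move(np.r_[n,.2],TY); m.move_l(np.r_[n,.028],rot(TY),.12); m.set_gripper(0,30)
m.move_l(np.r_[n,.034],max_speed=.05); m.move_l(np.r_[t,.034],max_speed=.05); m.move_l(np.r_[t,.0278],max_speed=.05)
m.set_gripper(.72); m.move_l(np.r_[t,.24],max_speed=.2); check(False,"front",2)
# valve
p,q=lpose(-84.2,.17); m.set_gripper(.6,25); move(p,q); p,q=lpose(-84.2); m.move_l(p,rot(q),.1)
m.set_gripper(0,25); print(F())
for a in (-75,-66,-57,-48,-39.3):
    p,q=lpose(a); m.move_l(p,rot(q),.12)
print(F()); m.set_gripper(.6); p,q=lpose(-39.3,.2); m.move_l(p,max_speed=.2)
move([.46,.30,.34],np.pi); p,W,k=snap("wrist","fin"); print(lever(W,VAX),line(p,W,[.3963,.3087]),[r[:5] for r in rects(W,.036,.052,(.3,.7,.2,.42),300)])
p,W,k=snap("top","fin_top"); print(lever(W,VAX-[0,.003]),m.current_time())
a=cv2.imread("pics/fin_top.png"); cv2.imwrite("pics/fin_topb.png",cv2.resize(a[80:330,100:433],(800,600)))
E
```

```text
cand [ 0.5403 -0.0348] [50.3 49.9] 6.299999999999997 sat 57.0
  cand [0.5318 0.0385] [49.1 16.7] 5.399999999999999 sat 64.0
placed (array([ 0.5403, -0.0348]), 6.299999999999997, np.float64(0.0003291741905429959)) yaw err 0.05476003307402433 tray now (array([0.57251658, 0.05873227]), np.float64(0.10926077701971594), np.float64(9.080030290375962e-05), 2)
err tray frame mm [0.2 0.3] t 76.8167
[ 5.33  0.43 -0.9  -0.02 -0.72 -0.11]
[ 5.72 -3.81  3.19 -0.59 -0.81 -0.02]
(np.float32(-39.291283), np.float64(0.0007852140119910499), np.int64(424), np.float64(-40.05510187919035)) (np.float64(154.2981285643486), 84) [(array([470.9, 316. ]), array([279.3, 128. ]), 5.7, 0.0413, np.int32(13646))]
(np.float32(-39.597717), np.float64(0.00018815133780212753), np.int64(131), np.float64(-39.77583303964005)) 83.75
```

View pics/fin.png

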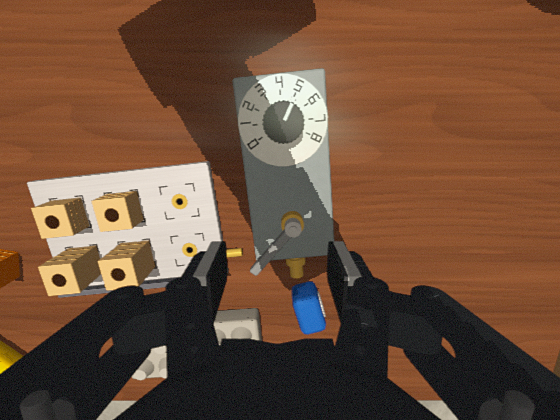

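The lever, from (292,225) to (255,268), sits at 45° (-39.3° in world). The sleeve still reads 5, the blocks are standing on the tray, and the tape is undisturbed.

```bash
python3 -c "
from bench import manip
print(manip.sign_off())"
```

```text
the job is handed in; nothing more can be done
None
```

The job is handed in: I shut the air valve first, set the regulator sleeve to 5, and stood both tall blocks in the back row and both short ones in the front row, each within about 2 mm of its nozzle centre, then opened the valve to 45°; the tape measure, egg carton and drill were not touched.

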